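# Press a board carrier home in its inspection nest with a spacer

### The job

Take the loose upright spacer block by its upper half and lower it, upright and narrow way across, down to the base plate in the one gap that is wide enough for it, between the board carrier and the thinnest of the three stop blocks; do not force it into the narrower gaps. Then push the carrier with the spacer until the fence's spring plunger is fully in and the carrier's whole far edge is flush against the fence. Finish while still gripping the spacer and pressing the carrier firmly flush; do not let go, and leave the jar, reel and screwdriver where they are.

Things in the scene. Friction and masses are not known exactly. Their poses are not given: they have to be found in the camera images.
- nest: Fixed nest: dark base plate 210 x 200 x 10 mm. Origin at table height; x points from the stop blocks to the fence (away from the robot, yaw within 0.35 rad), y along the fence. In this frame: plate top z = 10 mm, fence face x = +60 mm, rear edges of the stops x = -100 mm, stop middles y = -40, 0, +40 mm, two low side guides (24 mm high, inner faces y = +-87 mm)
- fence: Fixed aluminium fence bar on the nest, 12 x 190 x 22 mm, top 32 mm above the table. Its body frame coincides with the nest's frame; its flat face towards the carrier is at x = +60 mm
- plunger (a joint): Spring plunger in the fence's middle (nest y = 0, 21 mm above the table), round steel head 12 mm in diameter, moving along nest +x. 0 = out, head 6 mm proud of the fence face; 0.006 m = head level with the face, fully in (own stop at 0.0065). 0.5 N to start, about 2.5 N fully in; springs back
- carrier: Loose grey board carrier (the tile) 100 (x) x 170 (y) x 20 mm, about 0.2 kg, circuit board on top (4 mm more). Origin centre of underside, axes as the nest's. Lies on the base plate, top 30 mm above the table, starting 6.5 to 9 mm short of the fence, 1 to 3 mm side play. Pushed at an outer gap it first turns slightly; low friction (0.3); about 10 N brings its whole edge flush
- carrier_left (a point): Point on the carrier's far (fence-side) face, 80 mm to its +y side, at half its height
- carrier_right (a point): Point on the carrier's far (fence-side) face, 80 mm to its -y side, at half its height
- spacer: Loose white plastic block 18 (x) x 26 (y) x 70 mm high, about 55 g, standing upright on the table left or right of the nest. Origin centre of underside, z up. It goes in with its x axis along the nest's x; gripped across the 18 mm with the fingertips at least 28 mm above its foot, the fingers stay clear of stops and carrier
- stop_thin: Fixed aluminium block 25 (x) x 39 (y) x 22 mm, top 32 mm above the table; one of three side by side, 40 mm apart, in any order. Origin: middle of its rear (robot-side) lower edge, 10 mm above the table; axes as the nest's. Gap from its face to the carrier 26 to 28.5 mm at the start, 35 mm when flush: the only wide one. Neighbours reach 20 to 24 mm further to the carrier
- stop_mid: As stop_thin but 45 mm thick in x: gap 6 to 8.5 mm at the start, 15 mm when the carrier is flush, too narrow for the spacer
- stop_thick: As stop_thin but 49 mm thick in x: gap 2 to 4.5 mm at the start, 11 mm when the carrier is flush, too narrow
- jar: Bystander: white jar with a black lid, 48 mm in diameter, 75 mm high, on the other side of the nest from the spacer; origin under its centre
- reel: Bystander: black component reel lying flat, 120 mm in diameter, 14 mm thick; origin under its centre
- driver: Bystander: screwdriver lying flat; origin under its middle
Things that resemble listed ones, but are neither listed nor needed, are in the scene too. There is more than one size of the spacer; the one meant has the size given above. Several things have the shape of the carrier; the one meant has the colours described above.

How it is judged:
By the outcome, as a careful person would: the job done as asked, in the order asked, and still so for the second after the job is handed in, while the arm keeps its last pose, push and grip.
It also fails if it takes over 51 s, if anything falls off the work surface, if the arm or the gripper's body presses on something with over 40 N, if the wrist force passes 120 N, or if a joint passes its speed limit or range.

### The arm

A 6-joint arm with a two-finger parallel gripper is mounted at the origin on the work surface. World frame = base frame: x ahead of the robot, y to its left, z up, the work surface at z = 0. Lengths are in mm, angles in rad, forces in N, time in s.
With the tool pointing down it reaches from about 350 to 875 mm from the base axis. Payload 4.2 kg.
Tool frame: the origin (TCP) lies between the finger pads; the fingertips stand 25 mm ahead of it and the grasp point (between the pads) lies 6 mm ahead of it; z points along the fingers, y is the line along which they close (so a half turn about z gives the same grasp; the last joint's range is limited). The gripper opens to 85 mm and grips with 20 to 120 N. Pads are 22 mm wide; open, the fingers measure 114 mm over their backs; the gripper's body (76 mm by 85 mm) begins 54 mm behind the grasp point. The pads swing forward as they close: fully open they stand 13 mm farther back than shut.
Start: joints at [-0.91, 0.385, 0.008, 0, -1.194, -0.259], TCP at [244.435, -575.196, 231.312] pointing down, gripper open.
Joint ranges: [-3.14, 3.14], [-1.21, 2.06], [-1.07, 1.41], [-3.16, 2.05], [-2.99, -0.16], [-3.1, 3.1]. Speed limits (rad/s): [2.79, 2.79, 3.14, 3.14, 3.14, 3.14].

### API

Orientations are given as a unit quaternion [x, y, z, w].
In Python, from bench import read_state, imaging, workorder, nets gives the robot as it stands.
- The arm moves only by the tool apply_moves, never from a script. Its argument "rows" is a list of rows, each an object with "hand": the opening, from -1 (shut) to 1 (fully open); "delta_pos": the shift along the tool's x, y, z in mm, a list of three; "yaw": the turn about the tool's z in rad. A call has 1 to 12 rows; each row is the pose to reach, as a shift and turn from the pose commanded when the call began, along the tool's axes at that moment; what a row does not reach only later rows make up. A row lasts 1/12 s, in which the tool goes at most 41.7 mm and 7.16 degrees, less where a joint would pass 70% of its speed; a pose out of reach is approached as far as the arm can. A call with a gripper value outside its range is refused whole. The fingers move at their own pace and stop on an object; the grip force is fixed at half the most. Time passes only in rows, so rows that repeat a pose let the fingers close. It gives the time, the measured TCP pose, the force, the opening and the grip force at its end, in the units of the state.
- read_state(): the state, without advancing time (a new reading comes with each control period).
- imaging.get_image(name): name is "side" or "top"; returns a dict with "pixels" (480x640x3 uint8, red, green, blue), "fx", "fy", "cx", "cy" (pixels), "dist" ([k1, k2, p1, p2, k3] as OpenCV has them; the pictures are not rectified), "xyz" and "rotation" of the camera in the world. Camera axes: x right, y down, z forward; pixel columns grow to the right and rows downward; lengths in mm; the calibration is good to about 2 mm. A picture is of the moment at which its call begins. There is no depth.
- workorder.job_done(): hands the job in; it is judged then, once.
Trained networks look in the newest picture that a camera, given by its name, has taken for a name from the list of things; names that differ only in an ending like _2 or _b are one class to them, and where a whole thing is asked for, a point or a joint stands for the part that bears it (a point fixed in the world has none). Each returns a list of dicts, best first, with "score" (0 to 1); they miss things now and then, are a little off and sometimes report something else, mostly with a low value. They report only what shows in the picture. A call takes as long as a camera call. They do not tell look-alikes from the thing itself.
- nets.find_in(camera, query): "location" ([row, column] in pixels, amid what is visible of it).
- nets.pinpoint(camera, query): "location" ([row, column] in pixels: a listed point, or the origin of a listed thing).
The state is a dict: "clock": time; "joints": joint angles; "joint_vel": joint speeds; "joint_efforts": joint torques, N m; "position": TCP position; "ee_rot": TCP orientation; "contact_force": force on the tool from outside, world axes, zero at the start; "wrist_torque": the same for the moment, N m; "gripper_width": finger opening in mm; "grasp_force": force on a finger pad.
Only numpy, scipy, OpenCV 4.12 (cv2) and the standard library are available. Lean on these libraries where they do the work, as an engineer would, in place of code of your own. Each camera call takes 0.05 s, during which the arm holds its last target. There are 200 camera calls.

## Working session

There is one attempt and no reset: what is moved stays moved. The work goes in short steps, Python scripts to look and compute and a tool call to move; the robot and the scene stay as the last step left them, time stands still between calls to the robot, and variables do not carry over. Pictures are saved under pics/ and viewed, at most 10 in all, crops included, and the job is handed in when it is done.

Besides the shell and the picture viewer there is one more tool, called after ">>>" as a command line: name --argument value ..., lists and objects as JSON in quotes. apply_moves: Moves the arm, as the interface text tells. Its arguments: {"type":"object","properties":{"rows":{"type":"array"}},"required":["rows"]}

```bash
mkdir -p pics; cat > h.py <<'E'
import numpy as np, cv2, json
from bench import read_state, imaging, workorder, nets
def cam(n):
    d=imaging.get_image(n); 
    d['K']=np.array([[d['fx'],0,d['cx']],[0,d['fy'],d['cy']],[0,0,1.]]); d['R']=np.array(d['rotation'],float); d['t']=np.array(d['xyz'],float); d['D']=np.array(d['dist'],float)
    return d
def ray(d,rc):
    u=cv2.undistortPoints(np.array([[[rc[1],rc[0]]]],float),d['K'],d['D'])[0,0]
    return d['R']@np.array([u[0],u[1],1.])
def onz(d,rc,z):
    r=ray(d,rc); return d['t']+r*(z-d['t'][2])/r[2]
def proj(d,P):
    P=np.atleast_2d(np.array(P,float)); pc=(P-d['t'])@d['R']
    return cv2.projectPoints(pc,np.zeros(3),np.zeros(3),d['K'],d['D'])[0][:,0,::-1]
def tri(d1,a,d2,b):
    r1,r2=ray(d1,a),ray(d2,b); r1/=np.linalg.norm(r1); r2/=np.linalg.norm(r2)
    s=np.linalg.lstsq(np.c_[r1,-r2],d2['t']-d1['t'],rcond=None)[0]
    p,q=d1['t']+s[0]*r1,d2['t']+s[1]*r2
    return (p+q)/2,np.linalg.norm(p-q)
def save(d,n,crop=None,f=1):
    im=d['pixels'][:,:,::-1].copy()
    if crop: r0,r1,c0,c1=crop; im=im[r0:r1,c0:c1]
    cv2.imwrite('pics/'+n,cv2.resize(im,None,fx=f,fy=f,interpolation=cv2.INTER_CUBIC))
E
python3 - <<'E'
from h import *
np.set_printoptions(precision=1,suppress=True)
D={n:cam(n) for n in('top','side')}
for n,d in D.items():
    save(d,n+'0.png'); print(n,d['rotation'],d['t'],d['fx'])
    for q in ['nest','fence','carrier','carrier_left','carrier_right','spacer','stop_thin','stop_mid','stop_thick','jar','plunger']:
        print(q,[(np.round(x['location']).tolist(),round(x['score'],2)) for x in nets.pinpoint(n,q)[:4]])
print(read_state())
E
```

```text
top [ 0.7 -0.7  0.1 -0. ] [467.3  22.2 884.3] 453.41456545354384
nest [([183.0, 506.0], 0.39), ([302.0, 374.0], 0.3)]
fence []
carrier [([256.0, 342.0], 0.76), ([140.0, 309.0], 0.62)]
carrier_left [([91.0, 303.0], 0.81), ([236.0, 299.0], 0.62)]
carrier_right [([223.0, 380.0], 0.69), ([153.0, 352.0], 0.63)]
spacer [([320.0, 456.0], 0.86), ([345.0, 486.0], 0.55)]
stop_thin [([312.0, 336.0], 0.52), ([194.0, 140.0], 0.28)]
stop_mid [([303.0, 375.0], 0.63)]
stop_thick [([307.0, 354.0], 0.72), ([310.0, 334.0], 0.42)]
jar [([292.0, 176.0], 0.77)]Traceback (most recent call last):
  File "<stdin>", line 7, in <module>
ValueError: it knows: carrier, carrier_left, carrier_right, driver, fence, jar, nest, reel, spacer, stop_mid, stop_thick, stop_thin
```

View pics/top0.png

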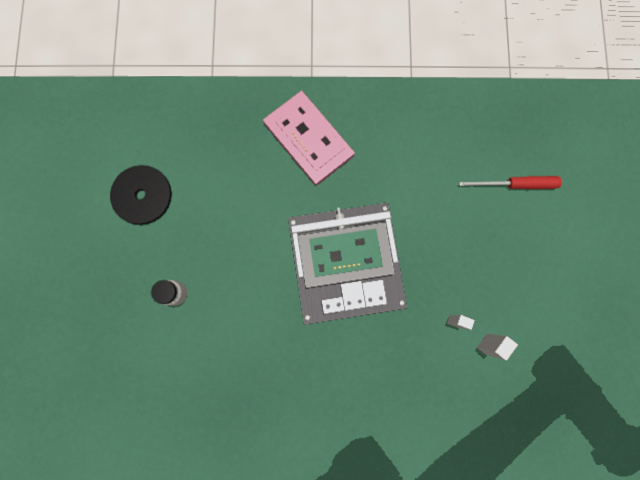

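Top view: the grey carrier in the nest is at (255,345). The pink board at (138,309) is a look-alike. The stops are at row ~300, and the left one (306,333) is the shortest, so it is the thin one. Two white blocks stand at the right: a small one at (322,460) and a bigger one at (348,500). The jar is at (292,165).

```bash
python3 - <<'E'
from h import *
np.set_printoptions(precision=1,suppress=True)
D={n:cam(n) for n in('top','side')}
save(D['side'],'side0.png'); save(D['top'],'topc.png',(195,365,285,525),3.3)
P={}
for n in D:
    for q in ['nest','carrier','carrier_left','carrier_right','spacer','stop_thin','stop_mid','stop_thick']:
        P[n,q]=nets.pinpoint(n,q)[:3]
        if n=='side':print(q,[(np.round(x['location'],1).tolist(),round(x['score'],2)) for x in P[n,q]])
for q in ['nest','carrier','carrier_left','carrier_right','spacer','stop_thin','stop_mid','stop_thick']:
    for a in P['top',q]:
        for b in P['side',q]:
            p,e=tri(D['top'],a['location'],D['side'],b['location'])
            if e<8: print(q,np.round(a['location']),np.round(b['location']),p,e)
d=D['side'];print(d['R'],d['t'],d['fx'])
s=read_state();print(s['position'],s['ee_rot'],s['gripper_width'],s['clock'])
E
```

```text
nest []
carrier [([247.8, 223.5], 0.93), ([253.7, 340.2], 0.62), ([184.9, 343.7], 0.61)]
carrier_left [([232.4, 189.4], 0.71), ([269.8, 301.3], 0.59)]
carrier_right [([226.7, 327.7], 0.96), ([228.9, 256.6], 0.85)]
spacer [([224.8, 454.0], 0.76), ([229.1, 429.1], 0.65)]
stop_thin [([277.8, 386.3], 0.79)]
stop_mid [([253.8, 392.7], 0.69)]
stop_thick [([264.9, 391.3], 0.96)]Traceback (most recent call last):
  File "<stdin>", line 13, in <module>
  File "h.py", line 16, in tri
    r1,r2=ray(d1,a),ray(d2,b); r1/=np.linalg.norm(r1); r2/=np.linalg.norm(r2)
          ~~~^^^^^^
  File "h.py", line 9, in ray
    return d['R']@np.array([u[0],u[1],1.])
           ~~~~~~^~~~~~~~~~~~~~~~~~~~~~~~~
ValueError: matmul: Input operand 1 has a mismatch in its core dimension 0, with gufunc signature (n?,k),(k,m?)->(n?,m?) (size 3 is different from 4)
```

View pics/side0.png

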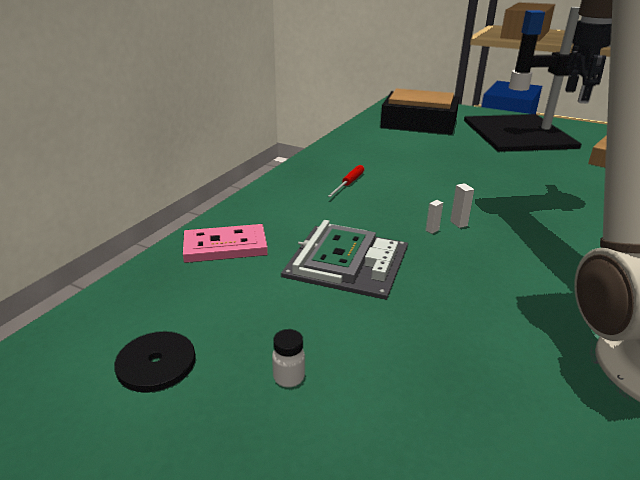

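View pics/topc.png

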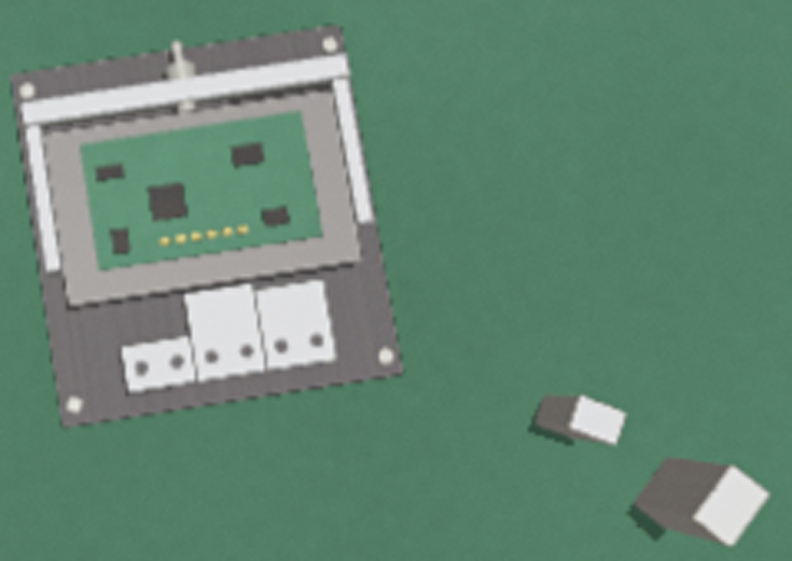

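```bash
sed -i "s/d\['R'\]=np.array(d\['rotation'\],float)/d['R']=Rot.from_quat(d['rotation']).as_matrix()/; 1a from scipy.spatial.transform import Rotation as Rot\nfrom scipy.optimize import least_squares" h.py
python3 - <<'E'
from h import *
np.set_printoptions(precision=1,suppress=True)
D={n:cam(n) for n in('top','side')}
T,S=D['top'],D['side']
save(S,'sidec.png',(165,305,275,485),3.8)
def blobs(d,box,thr):
    r0,r1,c0,c1=box; g=d['pixels'][r0:r1,c0:c1].astype(int)
    m=((g.min(2)>thr)).astype(np.uint8); n,l,st,ce=cv2.connectedComponentsWithStats(m)
    out=[]
    for i in range(1,n):
        if st[i,4]>15:
            ys,xs=np.where(l==i); out.append((ce[i][::-1]+[r0,c0],st[i,4],np.c_[ys+r0,xs+c0]))
    return out
bt=blobs(T,(305,370,440,530),180)
bs=blobs(S,(175,240,420,480),180)
print('top',[(b[0],b[1]) for b in bt]);print('side',[(b[0],b[1]) for b in bs])
for p in [x['location'] for x in nets.pinpoint('top','spacer')[:3]]: print('foot T',p,onz(T,p,0))
for p in [x['location'] for x in nets.pinpoint('side','spacer')[:3]]: print('foot S',p,onz(S,p,0))
for n,z in(('top',70),):
  for b in bt:
    for z in(45,55,70,90,100):
      pts=np.array([onz(T,p,z)[:2] for p in b[2]],np.float32)
      r=cv2.minAreaRect(pts); print(z,onz(T,b[0],z),'rect',np.round(r[1],1),round(r[2],1),'area',round(b[1]*((T['t'][2]-z)/T['fx'])**2))
# nest fit from hand-read top corners
c=lambda x,y:np.array([(y+.5)/3.3-.5+195,(x+.5)/3.3-.5+285])
obs=[c(12,75),c(340,27),c(402,373),c(64,427), c(122,347),c(190,337),c(195,381),c(128,392)]
mod=np.array([[105,100,10],[105,-100,10],[-105,-100,10],[-105,100,10],[-75,59.5,32],[-75,20.5,32],[-100,20.5,32],[-100,59.5,32]],float)
def W(p,m):
    cs,sn=np.cos(p[2]),np.sin(p[2]); m=np.atleast_2d(m); return np.c_[p[0]+cs*m[:,0]-sn*m[:,1],p[1]+sn*m[:,0]+cs*m[:,1],m[:,2]]
f=least_squares(lambda p:(proj(T,W(p,mod))-obs).ravel(),[480,0,0.1],x_scale=[10,10,.1])
print('nest',f.x,round(f.x[2],4)); print(f.fun.reshape(-1,2))
print('side proj',proj(S,W(f.x,mod)))
for q in['stop_thin','stop_mid','stop_thick','carrier','carrier_left','carrier_right']:
    z={'c':20}.get(q[0],10); z=10 if q=='carrier' else z
    for n in D: print(q,n,[onz(D[n],x['location'],z) for x in nets.pinpoint(n,q)[:2]])
E
```

```text
top [(array([321.9, 465.8]), np.int32(142)), (array([347.9, 506.2]), np.int32(275))]
side [(array([186.8, 465.1]), np.int32(66)), (array([202.4, 435.8]), np.int32(41))]
foot T [344.7, 485.0] [ 399.1 -300.6    0. ]
foot T [320.6, 454.1] [ 444.5 -242.7    0. ]
foot S [229.0, 433.7] [ 442.4 -246.6    0. ]
foot S [226.5, 458.1] [ 397.8 -284.9    0. ]
foot S [276.6, 387.9] [462.4 -20.7   0. ]
45 [ 443.5 -250.6   45. ] rect [25.8 17.8] 69.6 area 487
55 [ 443.7 -247.4   55. ] rect [25.5 17.6] 69.6 area 475
70 [ 444.2 -242.5   70. ] rect [25.1 17.3] 69.6 area 458
90 [ 444.7 -236.    90. ] rect [24.4 16.9] 69.6 area 436
100 [ 445.  -232.8  100. ] rect [24.1 16.7] 69.6 area 425
45 [ 397.  -322.7   45. ] rect [24.8 36.1] 51.5 area 942
55 [ 397.8 -318.6   55. ] rect [24.5 35.7] 51.5 area 920
70 [ 399.1 -312.5   70. ] rect [24.1 35. ] 51.5 area 887
90 [ 400.7 -304.2   90. ] rect [23.5 34.2] 51.5 area 844
100 [ 401.6 -300.1  100. ] rect [23.2 33.7] 51.5 area 823
nest [561.  -34.6   0.1] 0.1486
[[-3.3 -0.3]
 [-2.9  0.6]
 [-1.6 -0.1]
 [-2.8 -1.3]
 [ 2.5  0.1]
 [ 2.5  0.1]
 [ 2.6  0.7]
 [ 2.3  0.2]]

[... 238 characters left out ...]
ray([475.8, -89.8,  10. ])]
stop_mid side [array([476., -89.,  10.]), array([ 703.9, -341.5,   10. ])]
stop_thick top [array([472.4, -50.4,  10. ]), array([ 712.7, -350. ,   10. ])]
stop_thick side [array([473.5, -56.2,  10. ])]
carrier top [array([566.1, -32.5,  10. ]), array([807.9,  43.6,  10. ])]
carrier side [array([ 640. , -125.6,   10. ]), array([571.1, -29.9,  10. ])]
carrier_left top [array([610.2,  54.9,  20. ]), array([887.9,  49. ,  20. ])]
carrier_left side [array([888.4,  60.1,  20. ]), array([601.1,  72.3,  20. ])]
carrier_right top [array([768.3, -47.9,  20. ]), array([ 629.5, -103. ,   20. ])]
carrier_right side [array([ 632.4, -111.1,   20. ]), array([778.7, -38. ,  20. ])]
```

View pics/sidec.png

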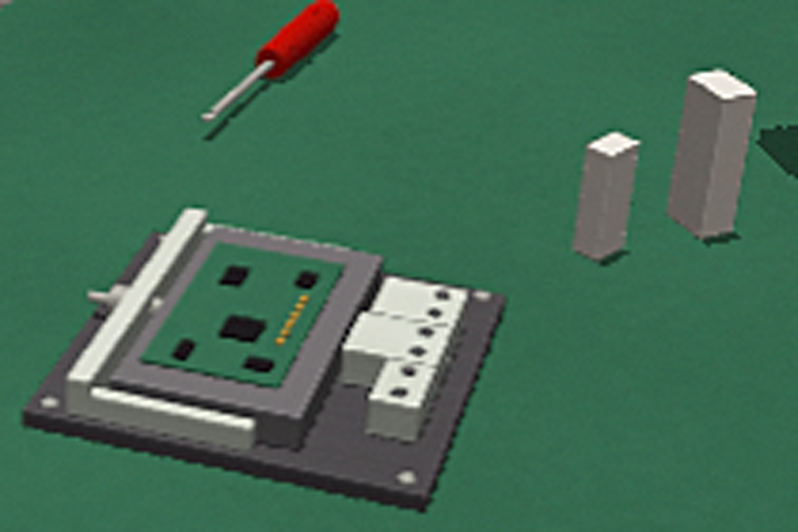

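Two spacer candidates are in view. The small block at top (322,466) / side (202,436) has a top face of ≈17.5×25 mm. The large one at top (348,506) / side (187,465) is ≈24×35 mm. Only the small block fits 18×26, and the enlarged crop confirms this. The same crop confirms the thin stop as the nearest (left, +y) one, with the wide gap. I'll refine the poses and check the heights from both views.

```bash
cat > fit.py <<'E'
from h import *
np.set_printoptions(precision=2,suppress=True)
T,S=cam('top'),cam('side')
ct=lambda x,y:np.array([(y+.5)/3.3-.5+195,(x+.5)/3.3-.5+285])
cs=lambda x,y:np.array([(y+.5)/3.8-.5+165,(x+.5)/3.8-.5+275])
def W(p,m):
    c,s=np.cos(p[2]),np.sin(p[2]); m=np.atleast_2d(np.array(m,float)); return np.c_[p[0]+c*m[:,0]-s*m[:,1],p[1]+s*m[:,0]+c*m[:,1],m[:,2]]
stops=[[-75,59.5,32],[-75,20.5,32],[-100,20.5,32],[-100,59.5,32],[-51,19.5,32],[-55,-20.5,32],[-55,-59.5,32],[-100,-59.5,32]]
ot=[ct(122,347),ct(190,337),ct(195,381),ct(128,392),ct(185,294),ct(258,291),ct(324,282),ct(335,358)]
fen=[[60,95,32],[72,95,32],[72,-95,32],[60,-95,32]]
ft=[ct(25,123),ct(20,103),ct(344,55),ct(349,75)]
plate=[[105,100,10],[105,-100,10],[-105,-100,10],[-105,100,10]]
pt=[ct(12,75),ct(340,27),ct(402,373),ct(64,427)]
car=[[-50,85,30],[-50,-85,30],[50,85,30]]
cat=[ct(70,305),ct(359,260),ct(45,130)]
so=[[-75,59.5,32],[-100,59.5,32],[-100,-59.5,32],[-51,19.5,32]]
ss=[cs(368,401),cs(420,408),cs(468,290),cs(343,345)]
sf=[[60,95,32],[72,95,32],[72,-95,32]]; sfo=[cs(92,383),cs(68,376),cs(186,209)]
spl=[[-105,100,10],[-105,-100,10],[105,100,10]]; splo=[cs(427,497),cs(505,296),cs(25,413)]
scr=[[-50,85,30],[-50,-85,30]]; scro=[cs(302,417),cs(382,257)]
def res(p,full=False):
    n=p[:3]; po=[p[3],0,0]; c=p[4:7]; bs=p[7:9]; bS=p[9:12]
    pl=lambda m:W(n,np.array(m,float)+po)
    sh=np.r_[bs,0]
    A=[proj(T,W(n,stops)+sh)-ot,proj(T,W(n,fen)+sh)-ft,proj(T,pl(plate)+sh)-pt,proj(T,W(c,car)+sh)-cat,
       proj(S,W(n,so)+bS)-ss,proj(S,W(n,sf)+bS)-sfo,proj(S,pl(spl)+bS)-splo,proj(S,W(c,scr)+bS)-scro]
    if full: return A
    return np.r_[np.concatenate(A).ravel(),bs/2,bS/2]
f=least_squares(res,[565,-34,.14,-10,565,-34,.14,0,0,0,0,0],x_scale=[10,10,.1,10,10,10,.1,3,3,3,3,3],loss='soft_l1')
n=f.x[:3]
if __name__=='__main__':
    print('nest',n,'plate off',f.x[3],'carrier',f.x[4:7],'bias top',f.x[7:9],'side',f.x[9:])
    for a in res(f.x,1): print(a.tolist() if 0 else np.round(a,1).tolist())
    dc=f.x[4:6]-n[:2]; c,s=np.cos(n[2]),np.sin(n[2]); print('carrier in nest',c*dc[0]+s*dc[1],-s*dc[0]+c*dc[1])
    bT=np.r_[f.x[7:9],0]; bS=f.x[9:]
    # spacer: triangulate top centre and fit box
    p,e=tri(T,[321.9,465.8],S,[202.4,435.8]);print('spacer top tri',p,e)
    p,e=tri(T,[347.9,506.2],S,[186.8,465.1]);print('big top tri',p,e)
    # box fit of silhouette corners
    co=[ct(574,395),ct(626,413),ct(616,445),ct(570,430)] # top face corners, clockwise
    q=np.array([onz(T,k,70)[:2] for k in co]); print('top corners',q, 'centre',q.mean(0)-bT[:2])
    for i in range(4): v=q[(i+1)%4]-q[i]; print(np.linalg.norm(v),np.arctan2(v[1],v[0]))
    print('thin gap centre world',W(n,[[-61,40,10]]))
    s=read_state();R=Rot.from_quat(s['ee_rot']).as_matrix();print(R,s['position'],s['gripper_width'],s['clock'])
E
python3 fit.py
```

```text
nest [566.31 -33.06   0.16] plate off -10.17374874256584 carrier [569.61 -32.34   0.16] bias top [-0.34 -0.28] side [ 0.34  0.28 -1.48]
[[0.1, -0.1], [-0.1, -0.1], [-0.1, 0.5], [-0.2, 0.1], [0.1, -0.1], [-0.2, -0.9], [-0.6, -0.4], [0.2, 0.4]]
[[0.3, -0.1], [0.2, 0.5], [-0.1, 0.3], [-0.1, -0.2]]
[[-0.2, -0.6], [-0.8, 0.2], [0.4, 0.6], [0.4, -0.5]]
[[-0.3, -0.4], [-0.1, 1.2], [0.8, -0.4]]
[[-0.8, 0.5], [0.0, -0.1], [0.3, 0.2], [0.8, 0.1]]
[[-0.1, -0.6], [0.5, -0.2], [-0.2, 0.5]]
[[0.1, 0.3], [-0.4, 0.5], [-0.6, -0.6]]
[[0.2, -0.7], [-0.5, 0.4]]
carrier in nest 3.3737357278029396 0.1867418803961819
spacer top tri [ 444.7  -242.97   67.94] 1.389583135549887
big top tri [ 401.02 -303.89   90.48] 0.6184225111399416
top corners [[ 457.32 -230.17]
 [ 447.82 -257.94]
 [ 430.83 -251.83]
 [ 438.7  -227.31]] centre [ 444.   -241.53]
29.35278594644381 -1.900343150464424
18.051180262065152 2.796021980741154
25.749515149522686 1.2601544027013032
18.830368153843985 -0.15238304684069984
thin gap centre world [[499.75  -3.22  10.  ]]
[[-0.92 -0.39  0.  ]
 [-0.39  0.92 -0.  ]
 [-0.   -0.   -1.  ]] [ 244.46 -575.21  231.33] 85.19151724957595 2.4
```

The fit is good, with sub-pixel residuals. The nest is at (566.3, -33.1), yaw 0.16, and the carrier is 6.6 mm short of the fence. The spacer is at (444,-242) with its narrow axis at about -0.35 rad, and its height from two views is ≈68 mm. The big block is about 90 mm high, so it is ruled out. Next I move above the spacer.

>>> apply_moves --rows '[{"hand": 1,"delta_pos": [-40,29,0],"yaw": -0.1},{"hand": 1,"delta_pos": [-78,57,0],"yaw": -0.2},{"hand": 1,"delta_pos": [-117,85,0],"yaw": -0.3},{"hand": 1,"delta_pos": [-148,108,0],"yaw": -0.4},{"hand": 1,"delta_pos": [-180,131,0],"yaw": -0.5},{"hand": 1,"delta_pos": [-212,154,0],"yaw": -0.6},{"hand": 1,"delta_pos": [-244,177,10],"yaw": -0.7},{"hand": 1,"delta_pos": [-274,200,30],"yaw": -0.8},{"hand": 1,"delta_pos": [-300,219,60],"yaw": -0.82},{"hand": 1,"delta_pos": [-314,229,80],"yaw": -0.82},{"hand": 1,"delta_pos": [-314,229,90],"yaw": -0.82},{"hand": 1,"delta_pos": [-314,229,90],"yaw": -0.82}]'

```text
clock: 3.4
position: [442.7, -240.0, 138.7]
ee_rot: [-0.575, 0.818, 0.002, -0.002]
contact_force: [-1.0, -0.2, 0.6]
gripper_width: 85.4
grasp_force: 0.0
```

```bash
python3 - <<'E'
from h import *
np.set_printoptions(precision=4,suppress=True)
T=cam('top');S=cam('side')
a=T['pixels'][250:380,400:540][:,:,::-1];b=S['pixels'][100:240,360:510][:,:,::-1]
cv2.imwrite('pics/ap.png',np.hstack([cv2.resize(a,(400,371)),cv2.resize(b,(398,371))]))
s=read_state();R=Rot.from_quat(s['ee_rot']).as_matrix();print(R,s['position'],np.arctan2(R[1,1],R[0,1]),s['joints'],s['clock'],s['gripper_width'],s['contact_force'])
E
```

```text
[[-0.3415 -0.9399 -0.    ]
 [-0.9399  0.3415 -0.0006]
 [ 0.0006 -0.0002 -1.    ]] [ 444.118  -242.0395  141.7117] 2.7930306628468333 [-0.1772  0.2722 -0.4083  0.0007 -0.8902 -0.1719] 3.5 85.16183181654561 [ 0.9704 -0.8479 -0.0628]
```

View pics/ap.png

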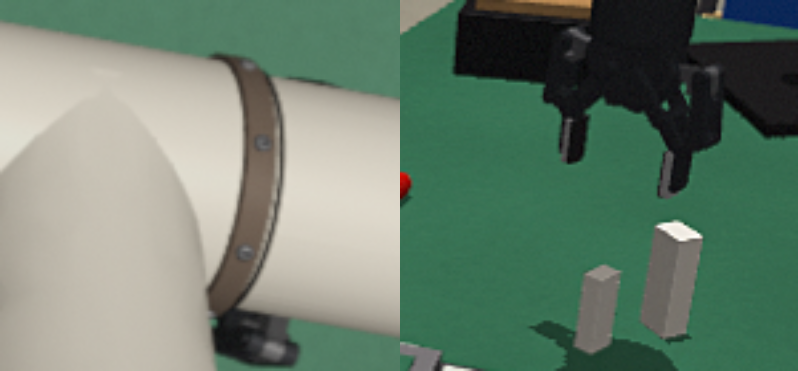

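The side crop shows the open fingers straddling the small block (crop 600,310), with the big block clear to the right at (675,280). I'll descend and grip.

>>> apply_moves --rows '[{"hand": 1,"delta_pos": [0,0,20],"yaw": 0},{"hand": 1,"delta_pos": [0,0,40],"yaw": 0},{"hand": 1,"delta_pos": [0,0,60],"yaw": 0},{"hand": 1,"delta_pos": [0,0,75],"yaw": 0},{"hand": 1,"delta_pos": [0,0,86],"yaw": 0},{"hand": 1,"delta_pos": [0,0,86],"yaw": 0},{"hand": 0.2,"delta_pos": [0,0,86],"yaw": 0},{"hand": -0.2,"delta_pos": [0,0,86],"yaw": 0},{"hand": -1,"delta_pos": [0,0,86],"yaw": 0},{"hand": -1,"delta_pos": [0,0,86],"yaw": 0},{"hand": -1,"delta_pos": [0,0,86],"yaw": 0},{"hand": -1,"delta_pos": [0,0,86],"yaw": 0}]'

```text
clock: 4.5
position: [444.6, -241.8, 56.1]
ee_rot: [-0.574, 0.819, -0.001, 0.001]
contact_force: [-0.1, 0.2, 2.6]
gripper_width: 16.6
grasp_force: 60.3
```

>>> apply_moves --rows '[{"hand": -1,"delta_pos": [0,0,0],"yaw": 0},{"hand": -1,"delta_pos": [0,0,0],"yaw": 0},{"hand": -1,"delta_pos": [0,0,0],"yaw": 0},{"hand": -1,"delta_pos": [0,0,0],"yaw": 0},{"hand": -1,"delta_pos": [0,0,0],"yaw": 0},{"hand": -1,"delta_pos": [0,0,0],"yaw": 0}]'

```text
clock: 5.0
position: [444.6, -241.8, 56.1]
ee_rot: [-0.574, 0.819, -0.001, 0.0]
contact_force: [-0.3, 0.5, 5.8]
gripper_width: 16.6
grasp_force: 60.9
```

>>> apply_moves --rows '[{"hand": -1,"delta_pos": [0,0,-10],"yaw": 0},{"hand": -1,"delta_pos": [0,0,-30],"yaw": 0},{"hand": -1,"delta_pos": [0,0,-60],"yaw": 0},{"hand": -1,"delta_pos": [0,0,-90],"yaw": 0},{"hand": -1,"delta_pos": [0,0,-90],"yaw": 0},{"hand": -1,"delta_pos": [0,0,-90],"yaw": 0},{"hand": -1,"delta_pos": [0,0,-90],"yaw": 0}]'

```text
clock: 5.58
position: [443.1, -241.2, 144.6]
ee_rot: [-0.573, 0.819, 0.001, -0.0]
contact_force: [-0.4, -0.2, -0.5]
gripper_width: 16.2
grasp_force: 60.2
```

```bash
python3 - <<'E'
from h import *
np.set_printoptions(precision=4,suppress=True)
S=cam('side')
save(S,'lift.png',(120,240,380,500),5)
s=read_state();R=Rot.from_quat(s['ee_rot']).as_matrix();p=np.array(s['position']);print(p,np.arctan2(R[1,1],R[0,1]),s['gripper_width'],s['grasp_force'],s['contact_force'],s['clock'])
b=np.array([.34,.28,-1.48]);X=np.array([np.cos(-.349),np.sin(-.349),0]);Y=np.array([-X[1],X[0],0])
c=p-[0,0,p[2]]; f=p[2]-55.5
for z in(f,f+70):
    print(z,[np.round((k-np.array([120,380]))*5).tolist() for k in proj(S,[c+[0,0,z]+X*9*i+Y*13*j+b for i,j in((1,1),(1,-1),(-1,-1),(-1,1))])])
E
```

```text
[ 442.8134 -241.2252  144.0658] 2.7921602901035207 16.677605671610273 60.18585920333862 [-0.2041 -0.0733 -0.7576] 5.6333
88.56577939767098 [[377.0, 253.0], [359.0, 290.0], [373.0, 324.0], [391.0, 287.0]]
158.56577939767098 [[225.0, 274.0], [209.0, 312.0], [222.0, 348.0], [238.0, 309.0]]
```

View pics/lift.png

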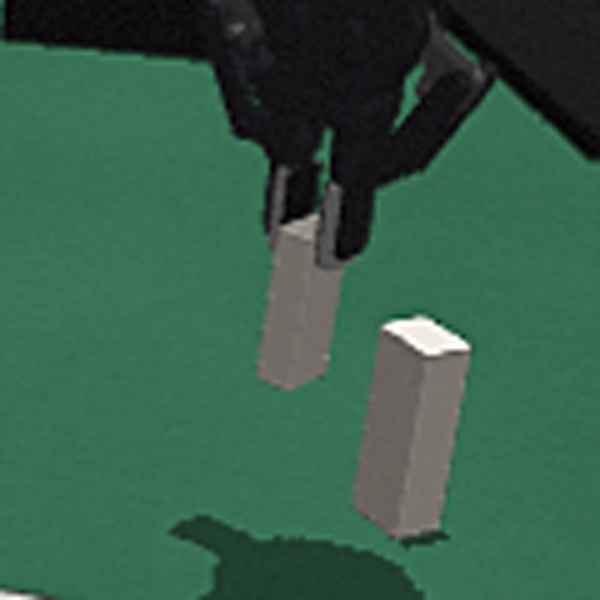

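The spacer is held upright and its foot is where I predicted. The fingertips look high on it, about 15 mm below the top (crop 330,262). I'll check that numerically.

```bash
python3 - <<'E'
from h import *
np.set_printoptions(precision=1,suppress=True)
S=cam('side');s=read_state();R=Rot.from_quat(s['ee_rot']).as_matrix();p=np.array(s['position']);print(s['joints'],p)
b=np.array([.34,.28,-1.48])
for t in(25,12,0):
  print(t,((proj(S,[p+R@[x,y,t]+b for y in(-20,-9,9,20) for x in(-11,11)])-[120,380])*5)[:,::-1].tolist())
print('open, ap crop')
p=np.array([444.1,-242,141.7])
for t in(25,12,0):
  print(t,((proj(S,[p+R@[x,y,t]+b for y in(-57,-42.5,42.5,57) for x in(-11,11)])-[100,360])*2.65)[:,::-1].tolist())
im=S['pixels'][155:205,425:460][:,:,::-1]
big=cv2.resize(im,None,fx=12,fy=12,interpolation=cv2.INTER_CUBIC); cv2.imwrite('pics/lift2.png',cv2.convertScaleAbs(big,alpha=2.2,beta=0))
E
```

```text
[-0.2  0.3 -0.4 -0.  -0.9 -0.2] [ 442.8 -241.3  143.8]
25 [[243.9933250327735, 302.9886659858904], [275.99664645920456, 289.21548206863065], [264.8286810062254, 311.07743091423515], [296.81721745138674, 297.12654870155166], [299.5227741357377, 324.5413066220331], [331.480929729845, 310.2921832513488], [321.1007345756087, 332.9118988332947], [353.0363596176761, 318.4758065333415]]
12 [[247.68963083224776, 274.9453178381651], [279.84813285274583, 261.3902873020197], [268.6757796688812, 282.8996590491073], [300.8188951670576, 269.16862584623317], [303.62458109650447, 296.14079087158075], [335.7362053750842, 282.1143264490338], [325.3632397015548, 304.3735371458082], [357.45157325005096, 290.1618425849473]]
0 [[251.1455740150015, 248.7529335240535], [283.448723187272, 235.40464087328516], [272.27299531388724, 256.5798104640987], [304.56018455050724, 243.0571622032734], [307.46046787724254, 269.60967157948164], [339.71510789095646, 255.79432367371282], [329.3497346541267, 277.7116349708902], [361.58035984490397, 263.7127485898651]]
open, ap crop
25 [[144.7071863133373, 201.31906561784407]
[... 258 characters left out ...]
147855708184, 238.5935771521023]]
12 [[146.39843002377845, 186.7299651866766], [163.4420580600638, 179.84138149096117], [160.41827437723828, 192.06923155571948], [177.45739809564262, 185.06507562060114], [247.68232357689163, 225.2562857018451], [264.6434414975901, 217.5128283448581], [263.50020009116815, 231.26342444271302], [280.4379321649998, 223.38228333454143]]
0 [[147.97924265213885, 173.1073741514289], [165.10021618582118, 166.3248919420237], [162.09000448522139, 178.36080687730856], [179.20618994137783, 171.4638548390224], [249.94892294536658, 211.02214956338563], [266.98447178995116, 203.39266299848262], [265.8800010081362, 216.9355775781478], [282.8915204131178, 209.16961433223176]]
```

View pics/lift2.png

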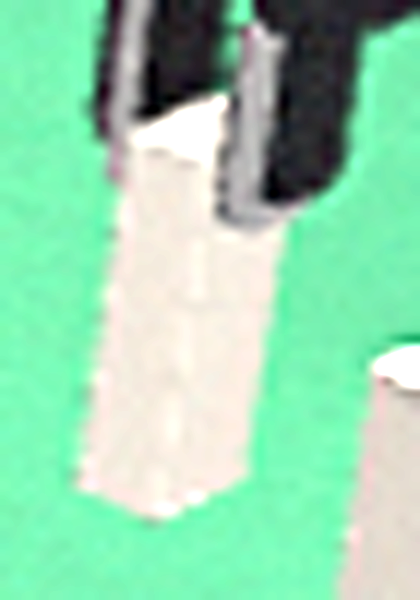

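The enlarged crop confirms it: the fingertips overlap only the top ~16 mm (tip at crop 250,220, block top at 150), which is too shallow to push with. I'll set the spacer back down at the same spot and regrip 18 mm lower, still in the upper half.

>>> apply_moves --rows '[{"hand": -1,"delta_pos": [0,0,30],"yaw": 0},{"hand": -1,"delta_pos": [0,0,60],"yaw": 0},{"hand": -1,"delta_pos": [0,0,78],"yaw": 0},{"hand": -1,"delta_pos": [0,0,86],"yaw": 0},{"hand": -1,"delta_pos": [0,0,89],"yaw": 0},{"hand": -1,"delta_pos": [0,0,90],"yaw": 0},{"hand": -1,"delta_pos": [0,0,90],"yaw": 0},{"hand": -1,"delta_pos": [0,0,90],"yaw": 0},{"hand": -0.2,"delta_pos": [0,0,90],"yaw": 0},{"hand": 0,"delta_pos": [0,0,90],"yaw": 0},{"hand": 0,"delta_pos": [0,0,90],"yaw": 0},{"hand": 0,"delta_pos": [0,0,90],"yaw": 0}]'

```text
clock: 6.68
position: [444.1, -241.7, 55.2]
ee_rot: [-0.574, 0.819, -0.0, 0.0]
contact_force: [0.0, -0.1, -0.8]
gripper_width: 42.7
grasp_force: 0.0
```

>>> apply_moves --rows '[{"hand": 0,"delta_pos": [0,0,6],"yaw": 0},{"hand": 0,"delta_pos": [0,0,12],"yaw": 0},{"hand": 0,"delta_pos": [0,0,18],"yaw": 0},{"hand": 0,"delta_pos": [0,0,18],"yaw": 0},{"hand": 0,"delta_pos": [0,0,18],"yaw": 0}]'

```text
clock: 7.1
position: [443.4, -241.6, 36.6]
ee_rot: [-0.574, 0.819, 0.001, -0.001]
contact_force: [0.6, 0.8, 0.4]
gripper_width: 42.5
grasp_force: 0.0
```

```bash
python3 - <<'E'
from h import *
S=cam('side');s=read_state();print(s['position'],s['gripper_width'],s['contact_force'],s['clock'])
im=S['pixels'][170:245,410:475][:,:,::-1]
cv2.imwrite('pics/re.png',cv2.convertScaleAbs(cv2.resize(im,None,fx=8,fy=8,interpolation=cv2.INTER_CUBIC),alpha=2,beta=0))
E
```

```text
[ 443.74517337 -241.6299555    36.92476082] 42.703905647216544 [ 0.52413344 -0.57912184  0.64124572] 7.15
```

View pics/re.png

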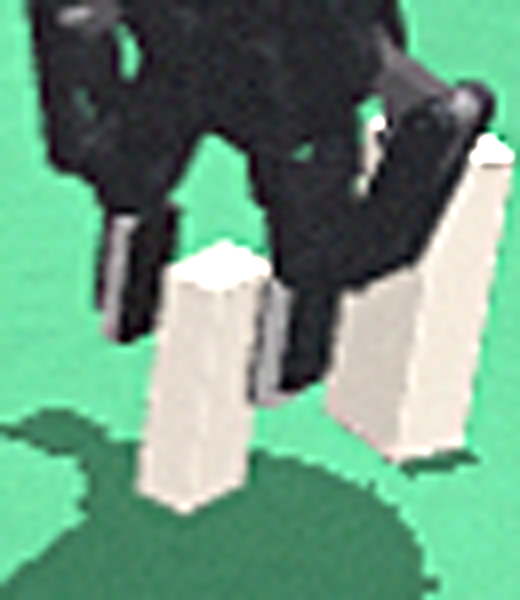

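The spacer still stands upright and the fingers straddle it, tips about 36 mm above its foot (near tip at crop 270,400; foot 185,512). I'll close and lift.

>>> apply_moves --rows '[{"hand": -0.4,"delta_pos": [0,0,0],"yaw": 0},{"hand": -1,"delta_pos": [0,0,0],"yaw": 0},{"hand": -1,"delta_pos": [0,0,0],"yaw": 0},{"hand": -1,"delta_pos": [0,0,0],"yaw": 0},{"hand": -1,"delta_pos": [0,0,0],"yaw": 0},{"hand": -1,"delta_pos": [0,0,0],"yaw": 0},{"hand": -1,"delta_pos": [0,0,-5],"yaw": 0},{"hand": -1,"delta_pos": [0,0,-25],"yaw": 0},{"hand": -1,"delta_pos": [0,0,-50],"yaw": 0},{"hand": -1,"delta_pos": [0,0,-80],"yaw": 0},{"hand": -1,"delta_pos": [0,0,-80],"yaw": 0},{"hand": -1,"delta_pos": [0,0,-80],"yaw": 0}]'

```text
clock: 8.15
position: [445.0, -241.8, 119.4]
ee_rot: [-0.574, 0.819, -0.002, 0.002]
contact_force: [0.2, -1.0, -1.1]
gripper_width: 17.1
grasp_force: 59.5
```

```bash
python3 - <<'E'
from fit import *
s=read_state();R=Rot.from_quat(s['ee_rot']).as_matrix();p=np.array(s['position']);print(p,s['gripper_width'],s['contact_force'],s['clock'])
n=np.array([566.31,-33.06,.16]) if False else f.x[:3]
g=W(n,[[-60.8,40,0]])[0]; d=g-p; d[2]=0
ty=np.arctan2(R[1,1],R[0,1]); print('nest',n,'goal',g,'tool delta',R.T@d,'tool y ang',ty,'yaw',-(n[2]+np.pi-ty))
E
```

```text
[ 443.2  -241.38  116.92] 16.919253977128804 [-0.25  0.35 -0.96] 8.25
nest [566.31 -33.06   0.16] goal [499.94  -3.18   0.  ] tool delta [-243.23   28.23    0.1 ] tool y ang 2.792170747285139 yaw -0.5083837668791542
```

>>> apply_moves --rows '[{"hand": -1,"delta_pos": [-15,2,0],"yaw": -0.03},{"hand": -1,"delta_pos": [-45,5,0],"yaw": -0.1},{"hand": -1,"delta_pos": [-80,9,0],"yaw": -0.18},{"hand": -1,"delta_pos": [-115,13,0],"yaw": -0.26},{"hand": -1,"delta_pos": [-150,17,0],"yaw": -0.34},{"hand": -1,"delta_pos": [-185,21,0],"yaw": -0.42},{"hand": -1,"delta_pos": [-215,25,0],"yaw": -0.48},{"hand": -1,"delta_pos": [-233,27,0],"yaw": -0.51},{"hand": -1,"delta_pos": [-243,28,0],"yaw": -0.51},{"hand": -1,"delta_pos": [-243,28,0],"yaw": -0.51},{"hand": -1,"delta_pos": [-243,28,0],"yaw": -0.51},{"hand": -1,"delta_pos": [-243,28,0],"yaw": -0.51}]'

```text
clock: 9.25
position: [499.9, -4.7, 116.7]
ee_rot: [0.761, -0.649, -0.001, 0.001]
contact_force: [-0.4, 0.4, 0.8]
gripper_width: 17.3
grasp_force: 59.6
```

>>> apply_moves --rows '[{"hand": -1,"delta_pos": [0,0,10],"yaw": 0},{"hand": -1,"delta_pos": [0,0,20],"yaw": 0},{"hand": -1,"delta_pos": [0,0,30],"yaw": 0},{"hand": -1,"delta_pos": [0,0,38],"yaw": 0},{"hand": -1,"delta_pos": [0,0,38],"yaw": 0},{"hand": -1,"delta_pos": [0,0,38],"yaw": 0},{"hand": -1,"delta_pos": [0,0,38],"yaw": 0}]'

```text
clock: 9.83
position: [501.0, -4.1, 79.7]
ee_rot: [0.761, -0.648, 0.0, -0.0]
contact_force: [-0.3, 0.5, -0.1]
gripper_width: 17.3
grasp_force: 59.6
```

```bash
python3 - <<'E'
from h import *
np.set_printoptions(precision=2,suppress=True)
S=cam('side');s=read_state();R=Rot.from_quat(s['ee_rot']).as_matrix();p=np.array(s['position'])
n=np.array([566.31,-33.06,.16]);d=p[:2]-n[:2];c,sn=np.cos(n[2]),np.sin(n[2])
print('nest xy',c*d[0]+sn*d[1],-sn*d[0]+c*d[1],p[2],'yaw',np.arctan2(R[1,1],R[0,1])-np.pi,s['joints'],s['clock'],s['contact_force'],s['gripper_width'])
im=S['pixels'][190:310,270:430][:,:,::-1]
cv2.imwrite('pics/above.png',cv2.convertScaleAbs(cv2.resize(im,None,fx=5,fy=5,interpolation=cv2.INTER_CUBIC),alpha=1.6,beta=0))
b=np.array([.34,.28,-1.48]);z=p[2]-37
P=lambda x,y,z:[n[0]+c*x-sn*y+b[0],n[1]+sn*x+c*y+b[1],z+b[2]]
xy=(c*d[0]+sn*d[1],-sn*d[0]+c*d[1])
print('pred foot',((proj(S,[P(xy[0]+i,xy[1]+j,z) for i,j in((9,13),(-9,13),(-9,-13))])-[190,270])*5)[:,::-1])
E
```

```text
nest xy -59.726792382469796 39.16709851942193 79.88663988473151 yaw -6.122569799788026 [ 0.32  0.35 -0.49  0.   -0.73 -0.16] 9.8833 [ 0.04 -0.13 -0.18] 17.343359440132588
pred foot [[454.05 350.35]
 [500.32 359.42]
 [516.95 324.63]]
```

View pics/above.png

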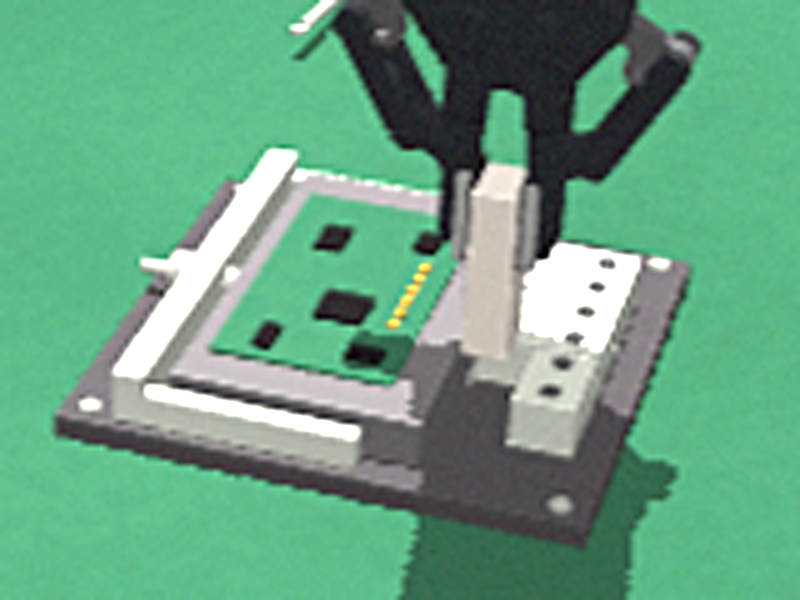

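The spacer is upright over the wide gap in front of the thin stop. Its foot is seen at (463,352)–(505,360), about 2.5 mm toward the stop from the prediction. I'll shift 1.5 mm toward the carrier and lower.

>>> apply_moves --rows '[{"hand": -1,"delta_pos": [0,-1.5,0],"yaw": 0},{"hand": -1,"delta_pos": [0,-1.5,7],"yaw": 0},{"hand": -1,"delta_pos": [0,-1.5,14],"yaw": 0},{"hand": -1,"delta_pos": [0,-1.5,20],"yaw": 0},{"hand": -1,"delta_pos": [0,-1.5,25],"yaw": 0},{"hand": -1,"delta_pos": [0,-1.5,28],"yaw": 0},{"hand": -1,"delta_pos": [0,-1.5,28],"yaw": 0},{"hand": -1,"delta_pos": [0,-1.5,28],"yaw": 0}]'

```text
clock: 10.55
position: [502.1, -3.5, 51.0]
ee_rot: [0.762, -0.648, -0.0, 0.0]
contact_force: [0.7, -0.6, -0.4]
gripper_width: 17.4
grasp_force: 59.6
```

>>> apply_moves --rows '[{"hand": -1,"delta_pos": [0,0,1],"yaw": 0},{"hand": -1,"delta_pos": [0,0,2],"yaw": 0},{"hand": -1,"delta_pos": [0,0,3],"yaw": 0},{"hand": -1,"delta_pos": [0,0,3.5],"yaw": 0},{"hand": -1,"delta_pos": [0,0,3.5],"yaw": 0},{"hand": -1,"delta_pos": [0,0,3.5],"yaw": 0}]'

```text
clock: 11.05
position: [502.1, -3.5, 47.8]
ee_rot: [0.762, -0.648, 0.0, -0.0]
contact_force: [0.4, -0.7, -0.5]
gripper_width: 17.4
grasp_force: 59.6
```

>>> apply_moves --rows '[{"hand": -1,"delta_pos": [0,0,0.5],"yaw": 0},{"hand": -1,"delta_pos": [0,0,1],"yaw": 0},{"hand": -1,"delta_pos": [0,0,1],"yaw": 0},{"hand": -1,"delta_pos": [0,0,1],"yaw": 0}]'

```text
clock: 11.38
position: [502.3, -3.4, 47.4]
ee_rot: [0.762, -0.648, 0.0, -0.0]
contact_force: [-2.8, 0.3, 5.5]
gripper_width: 17.7
grasp_force: 60.4
```

>>> apply_moves --rows '[{"hand": -1,"delta_pos": [0,0,0.5],"yaw": 0},{"hand": -1,"delta_pos": [0,0,1],"yaw": 0},{"hand": -1,"delta_pos": [0,0,1],"yaw": 0},{"hand": -1,"delta_pos": [0,0,1],"yaw": 0}]'

```text
clock: 11.72
position: [502.4, -3.5, 47.4]
ee_rot: [0.762, -0.648, 0.0, -0.0]
contact_force: [-3.1, 1.1, 12.4]
gripper_width: 17.5
grasp_force: 61.6
```

The foot is on the plate: the vertical force rises at TCP z 47.4, matching 37 + 10. I'll ease the vertical load and push toward the fence (tool -y).

>>> apply_moves --rows '[{"hand": -1,"delta_pos": [0,0,-1.3],"yaw": 0},{"hand": -1,"delta_pos": [0,-1,-1.3],"yaw": 0},{"hand": -1,"delta_pos": [0,-2,-1.3],"yaw": 0},{"hand": -1,"delta_pos": [0,-3,-1.3],"yaw": 0},{"hand": -1,"delta_pos": [0,-4,-1.3],"yaw": 0},{"hand": -1,"delta_pos": [0,-5,-1.3],"yaw": 0},{"hand": -1,"delta_pos": [0,-6,-1.3],"yaw": 0},{"hand": -1,"delta_pos": [0,-7,-1.3],"yaw": 0},{"hand": -1,"delta_pos": [0,-8,-1.3],"yaw": 0},{"hand": -1,"delta_pos": [0,-8,-1.3],"yaw": 0},{"hand": -1,"delta_pos": [0,-8,-1.3],"yaw": 0}]'

```text
clock: 12.63
position: [506.7, -3.2, 47.4]
ee_rot: [0.762, -0.648, -0.002, 0.003]
contact_force: [-7.7, 0.3, 13.6]
gripper_width: 16.9
grasp_force: 61.6
```

>>> apply_moves --rows '[{"hand": -1,"delta_pos": [0,-0.5,0],"yaw": 0},{"hand": -1,"delta_pos": [0,-1,0],"yaw": 0},{"hand": -1,"delta_pos": [0,-1.5,0],"yaw": 0},{"hand": -1,"delta_pos": [0,-2,0],"yaw": 0},{"hand": -1,"delta_pos": [0,-2.5,0],"yaw": 0},{"hand": -1,"delta_pos": [0,-3,0],"yaw": 0},{"hand": -1,"delta_pos": [0,-3,0],"yaw": 0},{"hand": -1,"delta_pos": [0,-3,0],"yaw": 0}]'

```text
clock: 13.3
position: [508.3, -3.0, 47.4]
ee_rot: [0.761, -0.648, -0.003, 0.004]
contact_force: [-9.7, -0.4, 15.9]
gripper_width: 17.6
grasp_force: 61.9
```

The foot drags under ~16 N of vertical load. I'll lift the command a little before pushing on.

>>> apply_moves --rows '[{"hand": -1,"delta_pos": [0,0,-1],"yaw": 0},{"hand": -1,"delta_pos": [0,0,-2],"yaw": 0},{"hand": -1,"delta_pos": [0,0,-2],"yaw": 0},{"hand": -1,"delta_pos": [0,0,-2],"yaw": 0},{"hand": -1,"delta_pos": [0,0,-2],"yaw": 0}]'

```text
clock: 13.72
position: [512.2, -1.9, 48.5]
ee_rot: [0.762, -0.648, -0.001, 0.001]
contact_force: [-2.9, 0.7, -0.9]
gripper_width: 17.0
grasp_force: 59.5
```

```bash
cat > st.py <<'E'
from h import *
np.set_printoptions(precision=2,suppress=True)
S=cam('side');s=read_state();R=Rot.from_quat(s['ee_rot']).as_matrix();p=np.array(s['position'])
n=np.array([566.31,-33.06,.16]);d=p[:2]-n[:2];c,sn=np.cos(n[2]),np.sin(n[2]);F=np.array(s['contact_force'])
print('nest xy',c*d[0]+sn*d[1],-sn*d[0]+c*d[1],p[2],'Rz',R[:,2],'F nest',c*F[0]+sn*F[1],-sn*F[0]+c*F[1],F[2],s['wrist_torque'],s['clock'],s['gripper_width'])
E
python3 st.py
```

```text
nest xy -48.39811130358865 39.386799764199324 48.48795172988518 Rz [-0. -0. -1.] F nest -2.735505740041152 -0.32498099698811705 -0.39342347162565294 [-0.05  1.   -0.03] 13.7667 17.14412197045069
```

>>> apply_moves --rows '[{"hand": -1,"delta_pos": [0,-0.5,0.5],"yaw": 0},{"hand": -1,"delta_pos": [0,-1,0.5],"yaw": 0},{"hand": -1,"delta_pos": [0,-1.5,0.5],"yaw": 0},{"hand": -1,"delta_pos": [0,-2,0.5],"yaw": 0},{"hand": -1,"delta_pos": [0,-2.5,0.5],"yaw": 0},{"hand": -1,"delta_pos": [0,-3,0.5],"yaw": 0},{"hand": -1,"delta_pos": [0,-3,0.5],"yaw": 0},{"hand": -1,"delta_pos": [0,-3,0.5],"yaw": 0}]'

```text
clock: 14.43
position: [513.0, -2.3, 47.8]
ee_rot: [0.761, -0.648, -0.002, 0.003]
contact_force: [-7.0, -1.6, 2.3]
gripper_width: 17.3
grasp_force: 59.8
```

```bash
python3 st.py
```

```text
nest xy -47.68812901624848 38.85971012053258 47.803470572601896 Rz [-0.01 -0.   -1.  ] F nest -7.478863868030106 0.2561207656513591 1.8049009342172049 [-0.6   2.14 -0.1 ] 14.4833 17.3514513259031
```

>>> apply_moves --rows '[{"hand": -1,"delta_pos": [0,-0.5,0],"yaw": 0},{"hand": -1,"delta_pos": [0,-1,0],"yaw": 0},{"hand": -1,"delta_pos": [0,-1.5,0],"yaw": 0},{"hand": -1,"delta_pos": [0,-2,0],"yaw": 0},{"hand": -1,"delta_pos": [0,-2.5,0],"yaw": 0},{"hand": -1,"delta_pos": [0,-3,0],"yaw": 0},{"hand": -1,"delta_pos": [0,-3.5,0],"yaw": 0},{"hand": -1,"delta_pos": [0,-4,0],"yaw": 0},{"hand": -1,"delta_pos": [0,-4,0],"yaw": 0},{"hand": -1,"delta_pos": [0,-4,0],"yaw": 0}]'

```text
clock: 15.32
position: [513.7, -2.6, 47.5]
ee_rot: [0.761, -0.649, -0.004, 0.006]
contact_force: [-11.5, -2.0, 6.5]
gripper_width: 17.5
grasp_force: 60.6
```

```bash
python3 st.py; python3 - <<'E'
from h import *
T=cam('top');S=cam('side')
im=S['pixels'][190:310,270:430][:,:,::-1]
a=cv2.convertScaleAbs(cv2.resize(im,None,fx=5,fy=5,interpolation=cv2.INTER_CUBIC),alpha=1.4,beta=0)
b=cv2.resize(T['pixels'][200:330,285:415][:,:,::-1],(300,300),interpolation=cv2.INTER_CUBIC)
a[300:600,500:800]=b
cv2.imwrite('pics/push.png',a)
E
```

```text
nest xy -47.04340725567578 38.42499680663057 47.51614839293918 Rz [-0.01 -0.   -1.  ] F nest -12.948506533586928 -0.5626956146609374 7.636662454743621 [-0.71  3.88 -0.09] 15.3667 17.326998589520652
```

View pics/push.png

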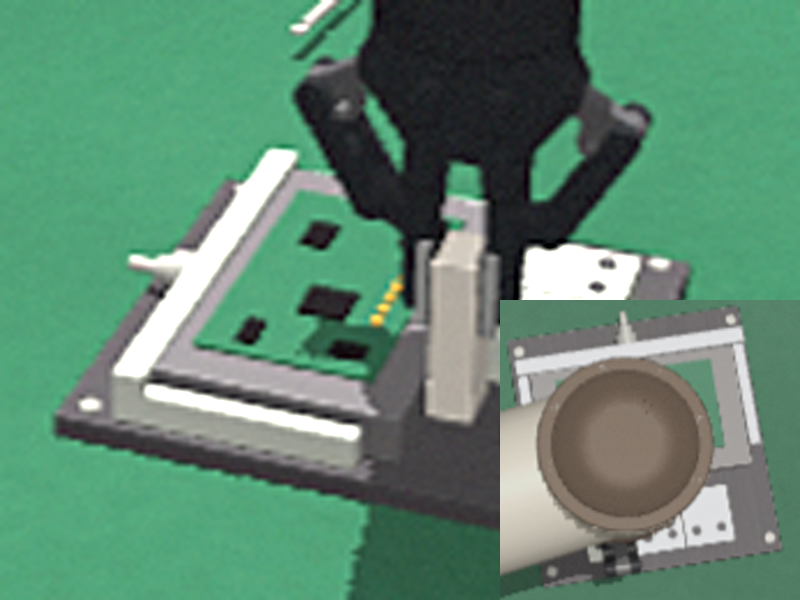

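Side view: the spacer stands upright in the gap with its foot on the plate (450,415). The carrier's left end is against the fence and the plunger tail is pushed out at (150,262). The far right end can't be judged by eye, so I'll press firmer and measure it numerically.

>>> apply_moves --rows '[{"hand": -1,"delta_pos": [0,-0.5,-0.4],"yaw": 0},{"hand": -1,"delta_pos": [0,-1,-0.8],"yaw": 0},{"hand": -1,"delta_pos": [0,-1.5,-0.8],"yaw": 0},{"hand": -1,"delta_pos": [0,-2,-0.8],"yaw": 0},{"hand": -1,"delta_pos": [0,-2.5,-0.8],"yaw": 0},{"hand": -1,"delta_pos": [0,-3,-0.8],"yaw": 0},{"hand": -1,"delta_pos": [0,-3.5,-0.8],"yaw": 0},{"hand": -1,"delta_pos": [0,-4,-0.8],"yaw": 0},{"hand": -1,"delta_pos": [0,-4,-0.8],"yaw": 0},{"hand": -1,"delta_pos": [0,-4,-0.8],"yaw": 0}]'

```text
clock: 16.3
position: [514.4, -3.1, 47.6]
ee_rot: [0.761, -0.649, -0.006, 0.009]
contact_force: [-16.3, -4.0, 9.9]
gripper_width: 16.9
grasp_force: 60.9
```

```bash
python3 st.py; cat > prof.py <<'E'
from h import *
np.set_printoptions(precision=1,suppress=True,linewidth=200)
T=cam('top');S=cam('side');n=np.array([566.31,-33.06,.16]);c,s=np.cos(n[2]),np.sin(n[2])
P=lambda x,y,z,b:np.array([n[0]+c*x-s*y,n[1]+s*x+c*y,z])+b
bT=np.array([-.34,-.28,0]);bS=np.array([.34,.28,-1.48])
def prof(d,b,y,xs,z):
    acc=0
    for dy in np.linspace(-6,6,13):
        q=proj(d,[P(x,y+dy,z,b) for x in xs]).astype(np.float32)
        acc=acc+cv2.remap(d['pixels'].astype(np.float32).mean(2),q[:,1].copy()[None],q[:,0].copy()[None],cv2.INTER_LINEAR)[0]
    return acc/13
xs=np.arange(44,66,1.)
print('x',xs)
for y in(-76,-66,-56): print('T',y,prof(T,bT,y,xs,30))
for y in(-70,-55,50,70): print('S',y,prof(S,bS,y,xs,30))
xr=np.arange(-56,-30,1.); print('x',xr)
for y in(-78,-66): print('T rear',y,prof(T,bT,y,xr,30))
for q in('carrier_left','carrier_right'):
  for nm,d,b in(('top',T,bT),('side',S,bS)):
    for x in nets.pinpoint(nm,q)[:2]:
        w=onz(d,x['location'],20+b[2])-b-[n[0],n[1],0]; print(q,nm,x['score'],c*w[0]+s*w[1],-s*w[0]+c*w[1])
E
python3 prof.py
```

```text
nest xy -46.53436210116747 37.85845776258487 47.579383244149064 Rz [-0.02 -0.01 -1.  ] F nest -17.453538832542066 -1.4153360841171518 9.636085975650039 [-1.09  5.29 -0.02] 16.35 17.475288898742583
x [44. 45. 46. 47. 48. 49. 50. 51. 52. 53. 54. 55. 56. 57. 58. 59. 60. 61. 62. 63. 64. 65.]
T -76 [159.5 159.3 159.2 159.1 159.4 159.5 159.4 159.2 159.1 159.1 159.2 158.9 158.6 157.5 157.2 164.2 177.9 196.  214.6 223.2 224.7 224.7]
T -66 [141.6 141.5 141.4 141.  141.1 143.4 146.6 151.4 156.2 158.3 159.5 159.3 158.8 156.6 155.2 160.6 173.8 193.2 212.5 222.6 224.7 224.7]
T -56 [119.  118.8 118.6 118.4 119.6 123.7 131.3 141.5 151.4 157.4 159.6 159.9 159.9 157.9 156.2 161.6 173.5 192.8 212.7 222.5 224.6 224.7]
S -70 [111.8 112.  112.4 112.5 112.  112.2 113.7 116.2 119.6 122.9 125.2 126.  125.  122.  116.6 114.2 123.6 149.3 183.  212.9 229.1 231.8]
S -55 [ 88.7  88.4  88.1  87.6  87.3  88.1  91.6  99.4 109.1 118.4 124.4 126.5 125.8 123.2 116.9 111.6 117.  138.8 171.7 205.2 225.4 231.5]
S 50 [ 90.8  90.3  90.   90.2  89.8  88.6  88.6  92.6 101.2 111.6 120.  125.1 126.6 125.1 120.5 115.  117.2 134
[... 417 characters left out ...]
8.1 161.  163.  162.9 162.5 162.  161.1 160.2 159.8]
T rear -66 [117.8 115.2 112.6 112.5 112.7 113.  113.  113.  112.8 112.9 112.8 112.  109.  103.3 101.  108.1 126.2 149.5 161.8 163.4 163.3 163.1 162.9 162.9 162.9 162.5]
carrier_left top 0.94 337.5325032201234 33.275380043812305
carrier_left top 0.68 183.53007911127054 377.0523356674923
carrier_left side 0.8 56.07333521815698 86.34420627597541
carrier_left side 0.77 332.2335058299476 43.534521159246886
carrier_right top 0.91 196.3886459483508 -45.26540687104636
carrier_right top 0.8 59.18611826440308 -77.81328071814835
carrier_right side 0.94 199.21229588918308 -27.591271225766288
carrier_right side 0.68 62.16549124564884 -90.77509161443757
```

The profiles show no dark gap at the fence on either end. The rear edge reads x = -40 at y = -78 and y = -66, which is the flush value, and the push is ~17 N. I'll hold briefly, recheck and hand in.

>>> apply_moves --rows '[{"hand": -1,"delta_pos": [0,-0.5,0],"yaw": 0},{"hand": -1,"delta_pos": [0,-1,0],"yaw": 0},{"hand": -1,"delta_pos": [0,-1,0],"yaw": 0},{"hand": -1,"delta_pos": [0,-1,0],"yaw": 0},{"hand": -1,"delta_pos": [0,-1,0],"yaw": 0},{"hand": -1,"delta_pos": [0,-1,0],"yaw": 0},{"hand": -1,"delta_pos": [0,-1,0],"yaw": 0},{"hand": -1,"delta_pos": [0,-1,0],"yaw": 0}]'

```text
clock: 17.32
position: [514.5, -3.2, 47.6]
ee_rot: [0.761, -0.649, -0.007, 0.01]
contact_force: [-19.1, -3.9, 10.9]
gripper_width: 16.8
grasp_force: 61.1
```

```bash
python3 st.py; python3 prof.py | grep -E "rear|S"; python3 -c "
from h import *
print(workorder.job_done())"
```

```text
nest xy -46.40529604246587 37.75825187828977 47.59983123202212 Rz [-0.02 -0.01 -1.  ] F nest -18.29608877473622 -0.6762420406332219 11.333019811861679 [-1.12  5.76 -0.08] 17.3667 17.355331108513383
S -70 [111.4 111.8 112.8 113.2 112.6 112.2 112.6 114.4 117.7 121.2 124.2 126.  125.4 122.4 116.8 113.9 122.5 147.8 181.6 212.3 229.2 232.3]
S -55 [ 88.5  88.5  88.6  88.2  87.3  86.8  89.5  97.  107.  117.2 124.2 126.7 126.2 123.2 116.4 111.6 117.5 139.2 172.1 205.9 225.8 231.5]
S 50 [ 90.5  90.9  90.8  90.2  89.6  89.3  89.9  93.7 101.  110.8 119.4 124.4 125.9 125.3 121.6 116.2 117.7 134.2 168.7 204.9 226.6 233.6]
S 70 [121.4 119.7 117.3 114.9 113.9 115.  118.3 122.2 124.1 125.2 125.4 125.3 124.7 123.1 119.6 115.6 119.9 141.3 175.  209.3 230.  233.7]
T rear -78 [113.4 113.2 113.  112.8 112.5 112.7 113.2 113.4 113.4 113.4 113.3 112.9 110.8 106.3 103.5 108.4 124.  146.  160.  163.1 163.5 163.3 163.2 163.5 161.8 160.2]
T rear -66 [118.1 115.4 112.7 112.8 112.7 112.5 112.3 112.6 113.  113.2 113.2 112.7 110.3 105.3 101.9 107.1 123.  145.8 161.  164.  163.7 163.1 162.8 162.8 162.7 162.5]
the job is handed in; nothing more can be done
None
```

Handed in at about 17.4 s: the spacer is upright on the base plate in the wide gap, still gripped, pressing the carrier with about 18 N; by camera measurement the carrier is flush along the fence, and the plunger, not measured directly, should then be fully in.

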